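# Set the cup size on a pod coffee machine and start it

## Task

The pod coffee machine already has its pod and mug in place: push its open pod lid down until it is fully shut, and turn the cup-size selector by pushing its bar round with a fingertip until the pointer has clicked in at the fifth mark, counting clockwise from the smallest. Only then press the round brew button right down, and let it go. Use touch alone: do not pinch the selector's bar, and leave the mug, the pods and everything else where they are.

Things in the scene. Friction and masses are not known exactly. Their poses are not given: they have to be found in the camera images.
- coffee_machine: grey pod coffee machine fixed to the worktop, 258 mm deep, 270 wide, 241 high, front towards the robot (within 0.2 rad). Origin: centre of its underside; x to its back, y to the left seen from the front, z up. Here (mm): black control panel on the right, top at z 222; brew head with the pod lid on the left, top at z 220, over the cup recess. Room: wall cabinets hang 0.46 m up beyond x 0.6 m
- size_selector (a joint): cup-size selector, rad, grows clockwise from above, limits -0.06 to 3.20. Clicks at seven marks 0.5236 (30 degrees) apart: 0 at the first, smallest (pointer to machine +y, left), 1.571 at the fourth (+x, back), 2.094 at the fifth, 3.142 at the seventh, biggest (-y, right). A sprung plunger pulls it to the nearest mark; going over to the next takes 0.1 N m (4 to 6 N at the bar)
- selector_axis (a point): point on the selector's axis at its bar's top, machine (-40, -45, 250) mm; turns with it, x along the pointer. Selector: black disc, radius 30 mm, top 18 mm below this point; on it an aluminium bar through the axis, 56 long, 12 wide, 18 high. White marks on the panel round it, 35 to 49 mm from the axis, short and thin at the first, long and broad at the seventh
- selector_pointer (a point): pointer end of the selector's bar (28 mm from the axis), at the bar's top; this end has a small pointed nose and a dark line along its top, the other end has neither
- pod_lid (a joint): pod lid angle, rad: 0 shut, 1.15 fully open. Hinged along the machine's y at machine (4, 75, 220) mm, behind the pod pocket; its front edge rises as it opens. A stiff hinge holds it at any angle; 1 to 2 N at the lip moves it. The lid is a plate 98 x 98 x 13 mm
- pod_lid_lip (a point): middle of the lid's front edge, where it is pushed, 100 mm from the hinge and 14 mm above its underside (level with its top): on the machine at (-96, 75, 234.5) mm when shut. The point turns with the lid
- brew_button (a joint): travel of the brew button, m: 0 up, 0.005 fully down (about 5 N); it springs back when let go
- brew_button_top (a point): middle of the top of the round brew button (26 mm across, aluminium, in a dark housing 42 mm across), at the front right corner of the control panel, machine (-88, -108, 241) mm; it is pressed straight down
- mug: spotted white mug, 106 mm high, on the drip tray under the brew head; loose, to be left alone
- pod_in_bay: coffee pod in the machine's pocket under the lid, 52 mm across, 43 mm high, its rim just below the pocket's edge; loose, to be left alone
- spare_pod_a: spare coffee pod standing on the worktop at the right of the machine, 52 mm across, 43 mm high; to be left alone
- spare_pod_b: second spare coffee pod there, same size; to be left alone
- sugar_canister: square clear canister of sugar with a white lid, 66 x 66 x 152 mm, left of the machine; to be left alone
- tea_box: black tea carton, 72 x 140 x 73 mm, right of the machine; to be left alone
- biscuit_bar: flat biscuit packet, 80 x 185 x 11 mm, left of the machine; to be left alone
- honey_jar: honey jar, 61 mm across, 89 mm high, on the chopping board at the right; to be left alone
- spoon: wooden spoon, 297 mm long, on the chopping board; to be left alone

How it is judged:
By the outcome, as a careful person would: the job done as asked, in the order asked, and still so for the second after the job is handed in, with the robot touching nothing.
It also fails if it takes over 64 s, if anything falls off the work surface, if the arm or the gripper's body presses on something with over 40 N, if the wrist force passes 120 N, or if a joint passes its speed limit or range.

## Robot

A 7-joint arm with a two-finger parallel gripper is mounted at the origin on a cart in front of the work surface, level with it; the furniture and walls round the work are solid. World frame = base frame: x ahead of the robot, y to its left, z up, the work surface at z = 0. Lengths are in mm, angles in rad, forces in N, time in s.
With the tool pointing down it reaches from about 400 to 875 mm from the base axis. Payload 4.4 kg.
Tool frame: the origin (TCP) lies on the front face of the gripper's body, between the roots of the fingers; the fingertips stand 73 mm ahead of it and the grasp point (between the pads) lies 54 mm ahead of it (arm.tip_extent is the distance from the TCP to the fingertips, in mm); z points along the fingers, y is the line along which they close (so a half turn about z gives the same grasp; the last joint's range is limited). The gripper opens to 85 mm and grips with 20 to 120 N. Pads are 22 mm wide; open, the fingers measure 114 mm over their backs; the gripper's body (76 mm by 85 mm) begins 54 mm behind the grasp point. The pads swing forward as they close: fully open they stand 13 mm farther back than shut.
Start: joints at [1.261, 0.628, 0.038, 1.517, -0.027, 0.996, -0.02], TCP at [156.929, -630.785, 303.913] pointing down, gripper open.
Joint ranges: [-3.06, 3.06], [-0.37, 2.12], [-1.25, 1.32], [0.18, 2.47], [-1.1, 4.24], [0.23, 1.98], [-2.94, 2.94]. Speed limits (rad/s): [2.57, 2.57, 3.14, 3.14, 3.14, 3.14, 3.14].

## Interface

Orientations are given as a 3x3 rotation matrix whose columns are the frame's x, y, z axes.
In Python, from station import monitor, optics, arm gives the robot as it stands.
- The arm moves only by the shell command python3 -m inch 'ROWS' [FORCE]. ROWS is JSON, a list of rows, each a list of 7 numbers: the finger opening in cm, from 0 to 8.54, then the shift along the world's x, y, z in cm, then the turn, a rotation vector about the world's x, y, z in degrees. A call has exactly 8 rows; each row shifts and turns the commanded pose from where the row before left it; what a row does not reach is not made up. A row lasts 1/10 s, in which the tool goes at most 50 mm and 8.59 degrees, less where a joint would pass 70% of its speed; a pose out of reach is approached as far as the arm can. A call is refused whole if a number of a shift passes 5 or a number of a turn 8.59, either way. A call with a gripper value outside its range is refused whole. The fingers move at their own pace and stop on an object; FORCE is the grip in N (left out, the last holds). Time passes only in rows, so rows that do not move let the fingers close, or fill a call up. It gives the time, the measured TCP pose, the force, the opening and the grip force at its end, in the units of the state.
- monitor.observe(): the state, without advancing time (a new reading comes with each control period).
- optics.read_camera(name): name is "scene" or "top" or "wrist"; returns a dict with "pixels" (420x560x3 uint8, red, green, blue), "intrinsics" (3x3 intrinsics, pixels), "k1" (the pictures are not rectified: a ray, as slopes to the right and down, at radius r is drawn at 1 + k1 r^2 times it, then the intrinsics apply), "R" (3x3) and "t" (3): a world point X has camera coordinates R X + t. Camera axes: x right, y down, z forward; pixel columns grow to the right and rows downward; lengths in mm; the calibration is good to about 2 mm. A picture is of the moment at which its call begins. There is no depth.
- arm.job_done(): hands the job in; it is judged then, once.
The state is a dict: "t": time; "joints": joint angles; "qvel": joint speeds; "joint_efforts": joint torques, N m; "ee_pos": TCP position; "tcp_rot": TCP orientation; "force": force on the tool from outside, world axes, zero at the start; "ft_torque": the same for the moment, N m; "gripper_width": opening from 0.0 (shut) to 1.0 (fully open); "grip_force": force on a finger pad.
Only numpy, scipy, OpenCV 4.12 (cv2) and the standard library are available. Lean on these libraries where they do the work, as an engineer would, in place of code of your own. Each camera call takes 0.05 s, during which the arm holds its last target. There are 200 camera calls.

## Working session

There is one attempt and no reset: what is moved stays moved. The work goes in short steps, Python scripts to look and compute and a shell command to move; the robot and the scene stay as the last step left them, time stands still between calls to the robot, and variables do not carry over. Pictures are saved under pics/ and viewed, at most 10 in all, crops included, and the job is handed in when it is done.

```bash
ls; mkdir -p pics; python3 - <<'E'
from station import monitor, optics, arm
import cv2,numpy as np
print(monitor.observe(), arm.tip_extent)
for n in ("scene","top"):
    d=optics.read_camera(n); cv2.imwrite(f"pics/{n}0.png",cv2.resize(d["pixels"][:,:,::-1],(800,600),interpolation=cv2.INTER_CUBIC))
    print(n,d["intrinsics"],d["k1"],d["R"],d["t"])
E
```

```text
pics
{'t': 0.0, 'joints': array([ 1.26121063,  0.62933871,  0.03846485,  1.51836161, -0.02699907,
        0.99629232, -0.01999022]), 'qvel': array([-0.00073531, -0.00128872,  0.00173677, -0.00055594,  0.00099926,
       -0.00024335,  0.00144151]), 'joint_efforts': array([-2.15667596e-04, -5.63405585e+01,  1.22576125e+00, -1.93445849e+01,
        1.08869458e-02,  1.04131954e-02,  1.08301779e-05]), 'ee_pos': array([ 156.79713899, -630.30802733,  302.9962276 ]), 'tcp_rot': array([[ 9.70433092e-01,  2.41369782e-01, -4.91394283e-04],
       [ 2.41370279e-01, -9.70431394e-01,  1.81602430e-03],
       [-3.85310491e-05, -1.88093805e-03, -9.99998230e-01]]), 'force': array([-0.59957858, -0.05648064, -0.14782601]), 'ft_torque': array([-0.00470953,  0.00847384,  0.03132339]), 'grip_force': 0.0, 'gripper_width': 1.0003730099287715} 72.6
scene [[382.67015213   0.         279.71891884]
 [  0.         382.67015213 215.86780501]
 [  0.           0.           1.        ]] -0.0069390606132539445 [[-0.8314726  -0.55550914 -0.00793149]
 [-0.28131457  0.4332899  -0.85622543]
 [ 0.47907769 -0.70969674 -0.51654149]] [ 445.0199396   319.71598951 1270.00810971]
top [[481.73865149   0.         274.01109155]
 [  0.         481.73865149 210.69112569]
 [  0.           0.           1.        ]] 0.034093938308456875 [[-1.15733177e-02 -9.99929973e-01 -2.47135651e-03]
 [-9.91603386e-01  1.17952217e-02 -1.28777322e-01]
 [ 1.28797454e-01  9.60224630e-04 -9.91670456e-01]] [ -72.65364491  568.57884005 1613.17143767]
```

View pics/scene0.png

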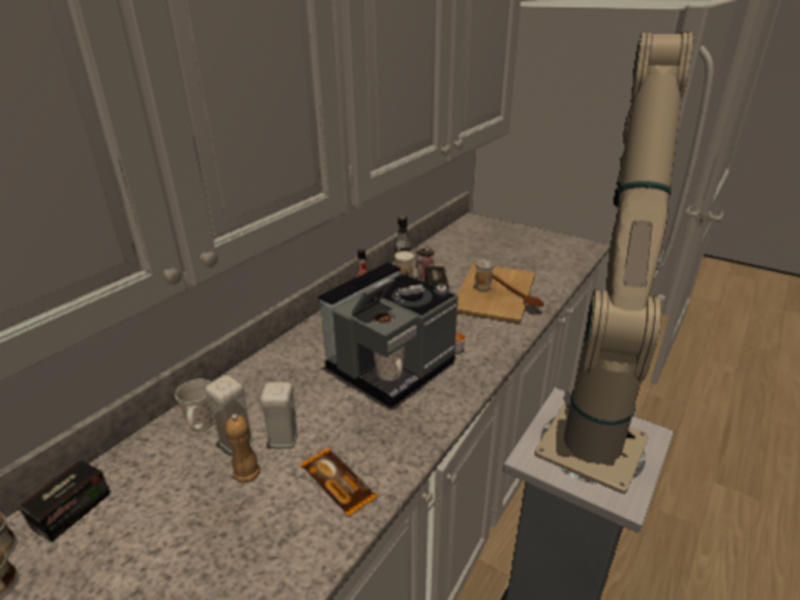

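View pics/top0.png

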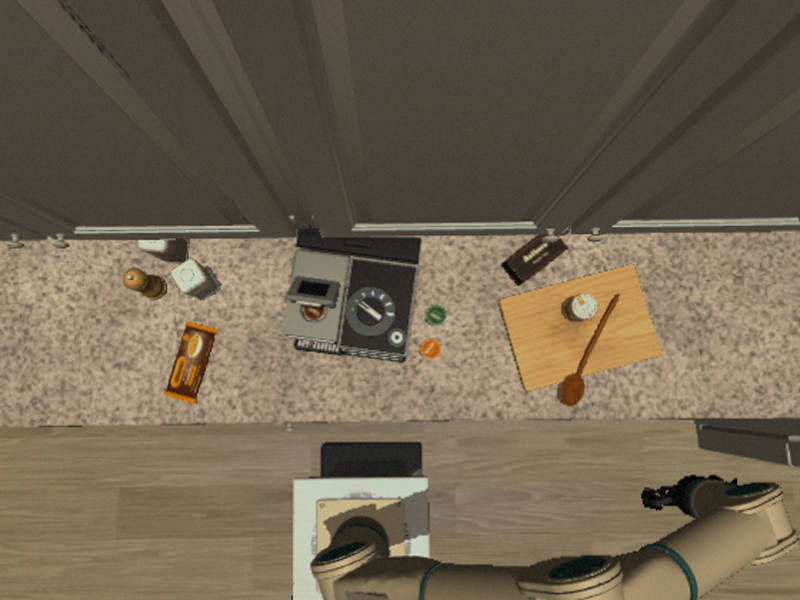

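The scene view shows the machine mid-counter with its lid up. In the top view the selector is near (371,310), the button at (397,337) and the raised lid near (314,290). I'll zoom in next.

```bash
python3 - <<'E'
import cv2
from station import optics
d=optics.read_camera("top")["pixels"][:,:,::-1]
cv2.imwrite("pics/top1.png",cv2.resize(d[160:256,194:304],None,fx=6,fy=6,interpolation=cv2.INTER_CUBIC))
E
```

```text
(no output)
```

View pics/top1.png

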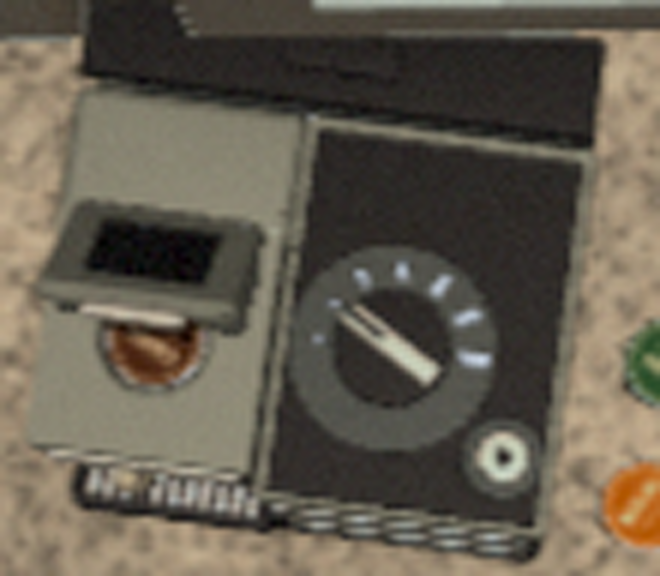

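The crop shows the pointer (dark line) at mark 2 near (335,302). Marks 1–7 run from (319,340) over the back at (402,268) to (474,358). The button is at (502,457), and the lid is open.

```bash
cat > h.py <<'E'
import numpy as np
from scipy.optimize import least_squares
from station import monitor, optics, arm
def proj(c,P):
    P=np.atleast_2d(P); C=P@np.array(c["R"]).T+np.array(c["t"]); s=C[:,:2]/C[:,2:]
    s=s*(1+c["k1"]*(s**2).sum(1,keepdims=True)); K=np.array(c["intrinsics"])
    return s@K[:2,:2].T+K[:2,2]
def M(p,P):
    c,s=np.cos(p[2]),np.sin(p[2]); P=np.atleast_2d(P).astype(float)
    return np.c_[p[0]+c*P[:,0]-s*P[:,1], p[1]+s*P[:,0]+c*P[:,1], P[:,2]]
E
python3 - <<'E'
from h import *
c=optics.read_camera("top")
th=np.arange(7)*np.pi/6
mk=np.c_[-40+42*np.sin(th),-45+42*np.cos(th),0*th+222.5]
pts=np.vstack([mk,[[-88,-108,241]]])
px=np.array([(319,340),(335,302),(362,278),(402,268),(440,285),(467,317),(474,358),(502,457)])
uv=(px+.5)/6-.5+[194,160]
r=least_squares(lambda p:(proj(c,M(p,pts))-uv).ravel(),[550,0,0])
p=r.x;print(p,np.abs(r.fun).max(),(r.fun.reshape(-1,2)*6).round(1).tolist()); np.save("pose.npy",p)
print("axis",M(p,[-40,-45,250]),"btn",M(p,[-88,-108,241]))
def lip(a,dx=-100,dz=14.5,y=75): return [4+dx*np.cos(a)+dz*np.sin(a),y,220-dx*np.sin(a)+dz*np.cos(a)]
for a in (0,.5,.8,.9,1,1.15):
  P=M(p,[lip(a),lip(a,-100,14.5,124),lip(a,-100,14.5,26),lip(a,-100,1,26),lip(a,-100,1,124)]); print(a,P[0].round(),((proj(c,P)-[194,160]+.5)*6).round().tolist())
ang=lambda v:np.arctan2(v[1],v[0])
P=M(p,[[-40,-45,250],[-40+28*np.sin(.5236),-45+28*np.cos(.5236),250],[-40-28*np.sin(.5236),-45-28*np.cos(.5236),250]]);print(((proj(c,P)-[194,160]+.5)*6).round().tolist())
E
```

```text
[ 5.67446895e+02  4.90347341e+00 -1.34128176e-01] 1.3033058661672214 [[-7.8, 0.4], [-7.4, -1.2], [-0.4, -3.4], [2.1, 0.7], [3.8, -0.4], [3.2, 1.2], [2.2, 2.5], [4.2, 0.0]]
axis [[521.78847695 -34.34329508 250.        ]] btn [[465.79483767 -90.35858192 241.        ]]
0 [482.  92. 234.] [[141.0, 430.0], [43.0, 418.0], [238.0, 442.0], [240.0, 444.0], [47.0, 420.0]]
0.5 [501.  90. 281.] [[135.0, 382.0], [34.0, 370.0], [235.0, 395.0], [235.0, 410.0], [36.0, 386.0]]
0.8 [523.  87. 302.] [[135.0, 333.0], [34.0, 321.0], [237.0, 346.0], [236.0, 368.0], [34.0, 343.0]]
0.9 [531.  85. 307.] [[136.0, 314.0], [34.0, 302.0], [238.0, 327.0], [237.0, 351.0], [34.0, 326.0]]
1 [540.  84. 312.] [[138.0, 294.0], [36.0, 282.0], [240.0, 307.0], [238.0, 332.0], [35.0, 307.0]]
1.15 [554.  82. 317.] [[141.0, 263.0], [38.0, 251.0], [243.0, 276.0], [241.0, 303.0], [36.0, 278.0]]
[[392.0, 345.0], [347.0, 311.0], [437.0, 378.0]]
```

```bash
python3 -m inch '[[0,1.8,3.5,1,0,0,4.75],[0,1.8,3.5,1,0,0,4.75],[0,1.8,3.5,1,0,0,4.75],[0,1.8,3.5,1,0,0,4.75],[0,1.8,3.5,1,0,0,4.75],[0,1.8,3.5,1,0,0,4.75],[0,1.8,3.5,1,0,0,4.75],[0,1.8,3.5,1,0,0,4.75]]' && python3 -m inch '[[0,1.8,3.5,0,0,0,4.75],[0,1.8,3.5,0,0,0,4.75],[0,1.8,3.5,0,0,0,4.75],[0,1.8,3.5,0,0,0,4.75],[0,1.8,3.5,0,0,0,4.75],[0,1.8,3.5,0,0,0,4.75],[0,1.8,3.5,0,0,0,4.75],[0,1.8,3.5,0,0,0,4.75]]' ; python3 - <<'E'
from h import *
import cv2
d=optics.read_camera("wrist"); cv2.imwrite("pics/w0.png",cv2.resize(d["pixels"][:,:,::-1],(800,600),interpolation=cv2.INTER_CUBIC))
s=monitor.observe();print(s["ee_pos"],s["tcp_rot"],s["joints"],s["gripper_width"],arm.tip_extent)
p=np.load("pose.npy"); print((proj(d,M(p,[[-40,-45,250],[-88,-108,241],[-96,75,234.5]]))+.5)*800/560)
E
```

```text
t: 1.0
ee_pos: [301.4, -349.2, 384.4]
tcp_rot: [[0.613, 0.79, 0.0], [0.79, -0.613, -0.0], [-0.0, 0.0, -1.0]]
force: [0.8, -0.2, 0.9]
gripper_width: -0.001
grip_force: 0.0
t: 1.8
ee_pos: [445.4, -69.4, 384.1]
tcp_rot: [[-0.003, 1.0, 0.0], [1.0, 0.003, -0.0], [-0.0, 0.0, -1.0]]
force: [0.2, -0.7, -0.4]
gripper_width: -0.0
grip_force: 0.0
[448.30938328 -62.60723495 384.57226109] [[-0.01400324  0.99989142  0.00458782]
 [ 0.99988872  0.0139793   0.00520832]
 [ 0.00514362  0.00466025 -0.99997591]] [ 0.46778195  0.27319192 -0.49430001  1.9182468   0.14831227  0.98194419
 -0.0791154 ] 0.0012793072224367144 72.6
[[551.44105046 250.42195336]
 [432.5804958  349.66467155]
 [478.41972658 -36.10345637]]
```

View pics/w0.png

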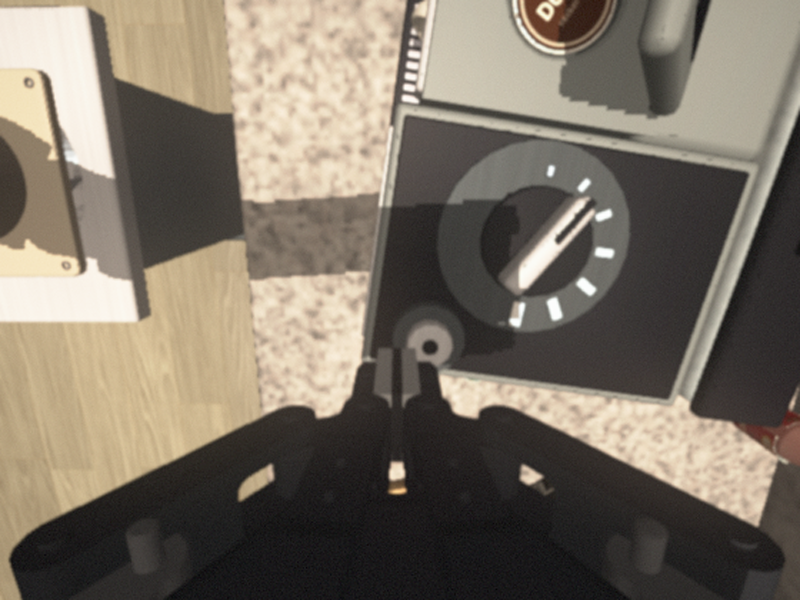

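The wrist view shows the pointer's dark line at (590,205), by mark 2. The button is at (430,345), the ring centre about (533,236), and the lid's near edge at (665,60–110). Both are within about 3 mm of prediction, so I'll refine the fit.

```bash
python3 - <<'E'
from h import *
d=optics.read_camera("wrist")
s=monitor.observe();print(s["ee_pos"])
th=np.arange(2,7)*np.pi/6
pts=np.vstack([np.c_[-40+42*np.sin(th),-45+42*np.cos(th),0*th+222.5],[[-88,-108,241]],[[-40,-45,222.5]],[[-40,-45,250]]])
px=np.array([(604,214),(604,253),(586,288),(555,309),(516,315),(430,345),(533.5,235.5),(550,243)])
uv=px*.7-.5
np.set_printoptions(suppress=True,precision=2)
r=least_squares(lambda p:(proj(d,M(p,pts))-uv).ravel(),[567,5,-.134])
p=r.x;print(p,r.fun.reshape(-1,2)); 
print("axis",M(p,[-40,-45,250]),"btn",M(p,[-88,-108,241])); np.save("pose2.npy",p)
def lip(a,dx=-100,dz=14.5,y=75): return [4+dx*np.cos(a)+dz*np.sin(a),y,220-dx*np.sin(a)+dz*np.cos(a)]
for a in (.9,1,1.15):
  P=M(p,[lip(a),lip(a,-100,14.5,26),lip(a,-100,1,26)]); print(a,P[0],((proj(d,P)+.5)/.7).round().tolist())
E
```

```text
[446.9432715 -65.4713214 384.3285232]
[570.69  14.25  -0.14] [[ 1.75 -1.09]
 [ 1.04 -0.85]
 [-0.29 -1.19]
 [-1.57 -0.87]
 [-0.55 -2.44]
 [-0.18 -0.13]
 [-0.57  3.04]
 [ 0.24  2.94]]
axis [[524.62 -24.52 250.  ]] btn [[468.04 -79.94 241.  ]]
0.9 [535.19  95.21 307.35] [[699.0, -133.0], [649.0, 51.0], [605.0, 52.0]]
1 [544.07  93.92 311.98] [[741.0, -138.0], [686.0, 51.0], [638.0, 52.0]]
1.15 [558.14  91.87 317.2 ] [[804.0, -140.0], [742.0, 55.0], [691.0, 53.0]]
```

```bash
python3 - <<'E'
from h import *
import cv2,pickle
d=optics.read_camera("wrist"); pickle.dump(d,open("w1.pkl","wb"))
s=monitor.observe();print(s["ee_pos"],np.abs(s["qvel"]).max())
im=d["pixels"][0:270,240:560,::-1]
cv2.imwrite("pics/w1.png",cv2.resize(im,None,fx=2.2,fy=2.2,interpolation=cv2.INTER_CUBIC))
g=d["pixels"].astype(int).min(2); m=(g>170).astype(np.uint8); m[:, :250]=0
n,l,st,ce=cv2.connectedComponentsWithStats(m)
for i in range(1,n):
    if 6<st[i,4]<400 and 80<ce[i][1]<260 and 280<ce[i][0]<450: print(ce[i].round(1),st[i])
E
```

```text
[445.66938282 -68.3250162  383.96657555] 0.06069333189615639
[326.2  91.8] [277  82 116  22 328]
[401.3 104.3] [394 102  18   5  28]
[382.  126.3] [380 123   5   8  32]
[405.1 136.2] [401 132   9   9  51]
[418.4 157.2] [413 153  12   9  69]
[418.9 182.9] [413 179  13   8  83]
[406.4 206.2] [400 200  14  13  99]
[384.4 221.5] [379 214  11  16 120]
[358.8 226.2] [354 221  10  13  74]
```

View pics/w1.png

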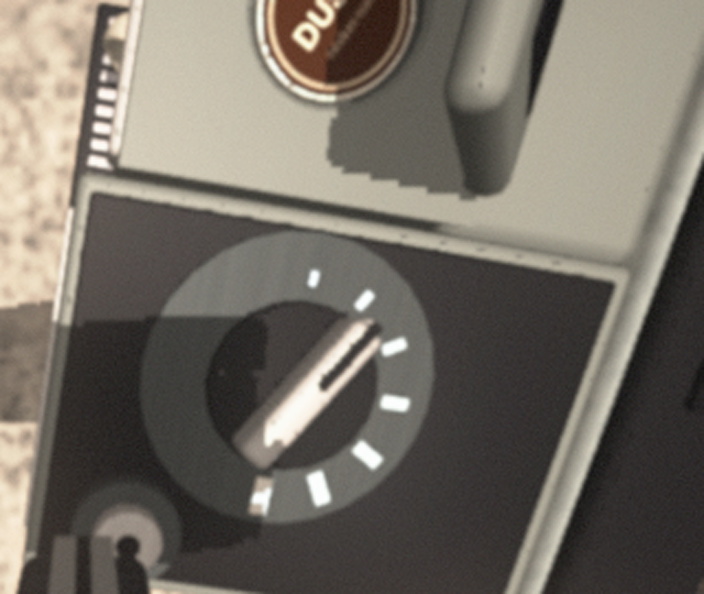

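Same layout, pointer by mark 2 at crop (375,335), but the arm was still swaying. I'll let it settle and measure from blobs.

```bash
python3 -m inch '[[0,0,0,0,0,0,0],[0,0,0,0,0,0,0],[0,0,0,0,0,0,0],[0,0,0,0,0,0,0],[0,0,0,0,0,0,0],[0,0,0,0,0,0,0],[0,0,0,0,0,0,0],[0,0,0,0,0,0,0]]' | head -2; cat > fit.py <<'E'
from h import *
import cv2
np.set_printoptions(suppress=True,precision=2)
d=optics.read_camera("wrist"); s=monitor.observe();print(s["ee_pos"],np.abs(s["qvel"]).max(),s["tcp_rot"][:,0])
g=d["pixels"].astype(int).min(2); m=(g>170).astype(np.uint8)
n,l,st,ce=cv2.connectedComponentsWithStats(m)
ce=ce[(st[:,4]>10)&(st[:,4]<200)]
th=np.arange(7)*np.pi/6
def model(q): return M(q[:3],np.c_[-40+q[3:10]*np.sin(th),-45+q[3:10]*np.cos(th),0*th+222.5])
# initial shift: try offsets, nearest neighbour
best=None
for dx in range(-8,9,4):
  for dy in range(-14,15,4):
    q=np.r_[568+dx,5+dy,-.135,np.linspace(38,42,7)]
    for _ in range(4):
        P=proj(d,model(q)); D=np.linalg.norm(P[:,None]-ce[None],axis=2); idx=D.argmin(1)
        r=least_squares(lambda q:np.r_[(proj(d,model(q))-ce[idx]).ravel(),.15*(q[3:]-np.linspace(38,42,7))],q); q=r.x
    if best is None or r.cost<best[0]: best=(r.cost,q,idx)
c,q,idx=best; print(c,q,ce[idx].round(1).tolist()); p=q[:3]
print("axis",M(p,[-40,-45,250]),"btn",M(p,[-88,-108,241])); np.save("pose2.npy",p)
print((proj(d,M(p,[[-40,-45,250],[-88,-108,241]]))-[240,0]+.5)*2.2)
cv2.imwrite("pics/fit.png",cv2.resize(d["pixels"][0:270,240:560,::-1],None,fx=2.2,fy=2.2,interpolation=cv2.INTER_CUBIC))
E
python3 fit.py
```

```text
t: 2.75
ee_pos: [444.9, -70.8, 383.9]
[444.91 -70.77 383.91] 0.0015434533661590872 [0. 1. 0.]
0.24771238935479944 [567.99   4.52  -0.14  38.66  38.88  39.54  39.85  40.31  41.17  42.97] [[385.9, 116.7], [409.0, 127.1], [423.0, 148.2], [423.3, 174.2], [410.7, 198.2], [388.7, 214.0], [363.0, 219.1]]
axis [[522.18 -34.55 250.  ]] btn [[465.97 -90.36 241.  ]]
[[324.01 381.36]
 [140.21 534.88]]
```

```bash
python3 -m inch '[[0,0.5,0.3,0.9,0,-1.9,0],[0,0.8,1.5,0.8,0,-1.9,0],[0,1.5,2.3,0.3,0,-1.9,0],[0,1.5,2.5,0.1,0,-1.9,0],[0,1.5,2.5,0,0,-1.9,0],[0,1.5,2.5,0,0,-1.9,0],[0,1.5,2.2,0,0,-1.8,0],[0,1,1.5,0,0,-1.8,0]]'; python3 -m inch '[[0,0,0,0,0,0,0],[0,0,0,0,0,0,0],[0,0,0,0,0,0,0],[0,0,0,0,0,0,0],[0,0,0,0,0,0,0],[0,0,0,0,0,0,0],[0,0,0,0,0,0,0],[0,0,0,0,0,0,0]]'; python3 - <<'E'
from h import *
import cv2
d=optics.read_camera("wrist"); cv2.imwrite("pics/w2.png",cv2.resize(d["pixels"][:,:,::-1],(800,600),interpolation=cv2.INTER_CUBIC))
s=monitor.observe();print(s["ee_pos"],s["ee_pos"]+72.6*s["tcp_rot"][:,2],s["joints"],s["force"])
E
```

```text
t: 3.6
ee_pos: [543.9, 84.7, 405.9]
tcp_rot: [[-0.002, 0.965, 0.263], [1.0, 0.001, 0.002], [0.002, 0.263, -0.965]]
force: [-0.2, -0.4, 1.0]
gripper_width: -0.002
grip_force: 0.0
t: 4.4
ee_pos: [542.9, 82.1, 404.9]
tcp_rot: [[0.001, 0.966, 0.259], [1.0, -0.001, 0.0], [0.0, 0.259, -0.966]]
force: [0.1, -0.4, 0.0]
gripper_width: -0.001
grip_force: 0.0
[542.92977087  82.16945829 404.90653738] [561.7187369   82.1729761  334.77997506] [ 0.14889365  0.30656584 -0.5015026   1.83937188  0.31616614  0.80318767
 -0.5096682 ] [-0.03224431  0.18320253  0.13956551]
```

View pics/w2.png

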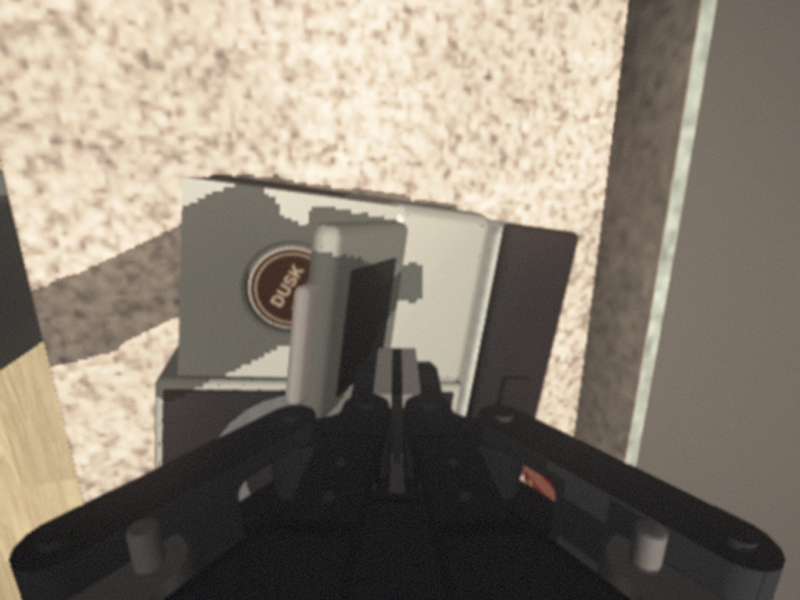

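The tip at (397,355) hangs just behind the open lid's lip, whose edge is at (320–345, 230–410). I'll push along the lid's arc.

```bash
python3 -m inch '[[0,-0.2,0,-1.2,0,0,0],[0,-0.2,0,-1.3,0,0,0],[0,-0.65,0.1,-0.23,0,0,0],[0,-0.65,0.1,-0.23,0,0,0],[0,-0.8,0.1,-0.46,0,0,0],[0,-0.8,0.1,-0.46,0,0,0],[0,-0.7,0.1,-0.6,0,0,0],[0,-0.7,0.1,-0.6,0,0,0]]'; python3 -m inch '[[0,-0.6,0.1,-0.73,0,0,0],[0,-0.6,0.1,-0.73,0,0,0],[0,-0.4,0.05,-0.83,0,0,0],[0,-0.4,0.05,-0.83,0,0,0],[0,-0.2,0.03,-0.8,0,0,0],[0,-0.2,0.03,-0.8,0,0,0],[0,-0.1,0,-0.2,0,0,0],[0,0,0,0,0,0,0]]'; python3 -c "
from h import *
s=monitor.observe();print(s['ee_pos']+72.6*s['tcp_rot'][:,2],s['force'])"
```

```text
t: 5.25
ee_pos: [495.3, 88.4, 353.9]
tcp_rot: [[0.0, 0.966, 0.259], [1.0, -0.0, 0.0], [0.0, 0.259, -0.966]]
force: [0.2, -0.5, 0.8]
gripper_width: 0.005
grip_force: 0.5
t: 6.05
ee_pos: [471.6, 92.0, 305.8]
tcp_rot: [[0.0, 0.965, 0.261], [1.0, -0.0, -0.0], [-0.0, 0.261, -0.965]]
force: [-2.4, -0.6, 11.7]
gripper_width: 0.001
grip_force: 5.5
[490.55822761  91.94140198 235.675602  ] [-2.39015192 -0.5894377  11.71965905]
```

```bash
python3 -m inch '[[0,0,0,-0.1,0,0,0],[0,0,0,-0.1,0,0,0],[0,0,0,0,0,0,0],[0,0,0,0,0,0,0],[0,0,0,0,0,0,0],[0,0,0,0,0,0,0],[0,0,0,0,0,0,0],[0,0,0,0,0,0,0]]'; python3 -c "
from h import *
s=monitor.observe();print(s['ee_pos']+72.6*s['tcp_rot'][:,2],s['force'])"
```

```text
t: 6.85
ee_pos: [471.6, 92.0, 305.2]
tcp_rot: [[0.001, 0.965, 0.263], [1.0, -0.001, -0.001], [-0.001, 0.263, -0.965]]
force: [-9.8, -2.4, 26.7]
gripper_width: -0.003
grip_force: 13.3
[490.68468539  91.96793234 235.16193543] [-9.77349631 -2.36143689 26.70326493]
```

```bash
python3 -m inch '[[0,0,0,1.5,0,0,0],[0,0,0,1.5,0,1.9,0],[0,0,0,1.7,0,1.9,0],[0,0.6,-1.2,0,0,1.9,0],[0,0.6,-1.4,0,0,1.9,0],[0,0.6,-1.4,0,0,2.5,0],[0,0.6,-1.4,0,0,2.5,0],[0,0.6,-1.4,0,0,2.4,0]]';python3 -m inch '[[0,0.6,-1.4,0,0,0,8],[0,0.7,-1.3,0,0,0,8],[0,0,0,0,0,0,8],[0,0,0,0,0,0,8],[0,0,0,0,0,0,8],[0,0,0,0,0,0,8],[0,0,0,0,0,0,4.1],[0,0,0,0,0,0,0]]'; python3 -m inch '[[0,0,0,0,0,0,0],[0,0,0,0,0,0,0],[0,0,0,0,0,0,0],[0,0,0,0,0,0,0],[0,0,0,0,0,0,0],[0,0,0,0,0,0,0],[0,0,0,0,0,0,0],[0,0,0,0,0,0,0]]';  python3 - <<'E'
from h import *
import cv2
d=optics.read_camera("wrist"); cv2.imwrite("pics/w3.png",cv2.resize(d["pixels"][:,:,::-1],(800,600),interpolation=cv2.INTER_CUBIC))
s=monitor.observe();print(s["ee_pos"],s["ee_pos"]+72.6*s["tcp_rot"][:,2],s["joints"],s["force"],np.degrees(np.arctan2(s["tcp_rot"][1,0],s["tcp_rot"][0,0])),np.load("pose2.npy"))
E
```

```text
t: 7.65
ee_pos: [501.0, 23.0, 349.2]
tcp_rot: [[0.001, 1.0, -0.003], [1.0, -0.001, -0.0], [-0.0, -0.003, -1.0]]
force: [0.1, -0.5, -0.5]
gripper_width: 0.003
grip_force: 0.0
t: 8.45
ee_pos: [513.7, -3.5, 349.1]
tcp_rot: [[-0.789, 0.615, -0.001], [0.615, 0.789, 0.0], [0.001, -0.001, -1.0]]
force: [-0.5, 0.6, -0.4]
gripper_width: -0.002
grip_force: 0.0
t: 9.25
ee_pos: [513.9, -3.2, 349.9]
tcp_rot: [[-0.789, 0.615, 0.0], [0.615, 0.789, 0.0], [-0.0, 0.0, -1.0]]
force: [-0.2, 0.1, -0.7]
gripper_width: 0.002
grip_force: 0.0
[513.92052606  -3.20069361 349.91054269] [513.91762335  -3.19925201 277.31054276] [ 0.46511261  0.46051153 -0.74539772  1.81868672  0.36517065  1.00468849
  0.48058044] [-0.51464729 -0.03768085  0.3645088 ] 142.06174923963977 [ 5.67985314e+02  4.52053164e+00 -1.37920430e-01]
```

View pics/w3.png

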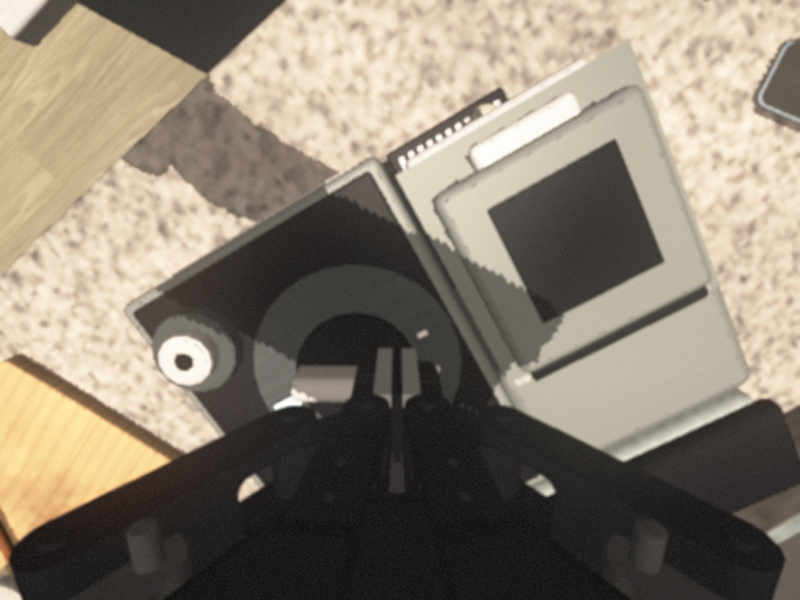

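The lid is shut. The fingertip at (397,350) is beside the bar at (325,385) and parallel to it, on the counter-clockwise side. I'll compute the arc rows.

```bash
python3 -m inch '[[0,0,0,-0.6,0,0,0],[0,0,0,-0.6,0,0,0],[0,0,0,-0.6,0,0,0],[0,0,0,-0.6,0,0,0],[0,0,0,-0.5,0,0,0],[0,0,0,-0.5,0,0,0],[0,0,0,-0.3,0,0,0],[0,0,0,0,0,0,0]]' | head -4; python3 - <<'E'
from h import *
s=monitor.observe();print(s["ee_pos"],s["force"])
A=M(np.load("pose2.npy"),[-40,-45,250])[0,:2]
def c(f,d): f=np.radians(f); return A+20*np.array([np.cos(f),np.sin(f)])+d*np.array([-np.sin(f),np.cos(f)])
W=[s["ee_pos"][:2],c(52.1,17)]+[c(52.1-5.5*i,17) for i in range(1,17)]
print((np.diff(W,axis=0)/10).round(2).tolist())
E
```

```text
t: 10.1
ee_pos: [513.8, -3.2, 312.5]
tcp_rot: [[-0.789, 0.615, -0.001], [0.615, 0.789, 0.0], [0.001, -0.0, -1.0]]
force: [-0.4, 0.3, 0.1]
[513.76829679  -3.2177965  312.48213388] [-0.38726725  0.25335535  0.12570675]
[[0.73, -0.51], [0.25, -0.0], [0.25, -0.03], [0.25, -0.05], [0.24, -0.07], [0.23, -0.1], [0.22, -0.12], [0.21, -0.14], [0.2, -0.16], [0.18, -0.18], [0.16, -0.19], [0.14, -0.21], [0.12, -0.22], [0.1, -0.23], [0.08, -0.24], [0.06, -0.25], [0.03, -0.25]]
```

```bash
python3 -m inch '[[0,0.37,-0.25,0,0,0,0],[0,0.36,-0.26,0,0,0,0],[0,0.25,0,0,0,0,-5.5],[0,0.25,-0.03,0,0,0,-5.5],[0,0.25,-0.05,0,0,0,-5.5],[0,0.24,-0.07,0,0,0,-5.5],[0,0.23,-0.1,0,0,0,-5.5],[0,0.22,-0.12,0,0,0,-5.5]]'; python3 -m inch '[[0,0.21,-0.14,0,0,0,-5.5],[0,0.2,-0.16,0,0,0,-5.5],[0,0.18,-0.18,0,0,0,-5.5],[0,0.16,-0.19,0,0,0,-5.5],[0,0.14,-0.21,0,0,0,-5.5],[0,0,0,0,0,0,0],[0,0,0,0,0,0,0],[0,0,0,0,0,0,0]]'
```

```text
t: 10.9
ee_pos: [534.6, -10.5, 312.9]
tcp_rot: [[-0.323, 0.946, -0.003], [0.946, 0.323, 0.002], [0.003, -0.002, -1.0]]
force: [-5.3, 5.5, 1.1]
gripper_width: -0.001
grip_force: 3.1
t: 11.7
ee_pos: [544.7, -20.3, 313.0]
tcp_rot: [[0.145, 0.989, 0.001], [0.989, -0.145, 0.001], [0.001, 0.0, -1.0]]
force: [0.1, 3.2, 0.3]
gripper_width: 0.0
grip_force: 1.3
```

```bash
python3 -m inch '[[0,0.12,-0.22,0,0,0,-5.5],[0,0.1,-0.23,0,0,0,-5.5],[0,0.08,-0.24,0,0,0,-5.5],[0,0.06,-0.25,0,0,0,-5.5],[0,0.03,-0.25,0,0,0,-5.5],[0,0,0,0,0,0,0],[0,0,0,0,0,0,0],[0,0,0,0,0,0,0]]'; python3 -c "
from h import *
s=monitor.observe();print(s['ee_pos'],s['force'])"
```

```text
t: 12.5
ee_pos: [548.4, -33.0, 312.9]
tcp_rot: [[0.585, 0.811, 0.0], [0.811, -0.585, -0.0], [-0.0, 0.0, -1.0]]
force: [-0.6, 0.2, 0.5]
gripper_width: 0.001
grip_force: 0.0
[548.43959466 -32.98766543 312.92461238] [-0.57869045  0.2253131   0.49291187]
```

```bash
python3 -m inch '[[0,0.3,0.4,0,0,0,0],[0,0.3,0.4,0,0,0,0],[0,0,0,1.5,0,0,0],[0,0,0,2,0,0,0],[0,0,0,2,0,0,0],[0,0,0,1.6,0,0,0],[0,-2,-0.7,0,0,0,6],[0,-2,-0.9,0,0,0,6]]'|head -1; python3 -m inch '[[0,-2,-0.9,0,0,0,6],[0,-2,-0.9,0,0,0,6],[0,-1.5,-0.7,0,0,0,6],[0,-1.4,-0.5,0,0,0,6],[0,0,0,0,0,0,0],[0,0,0,0,0,0,0],[0,0,0,0,0,0,0],[0,0,0,0,0,0,0]]'; python3 -m inch '[[0,0,0,0,0,0,0],[0,0,0,0,0,0,0],[0,0,0,0,0,0,0],[0,0,0,0,0,0,0],[0,0,0,0,0,0,0],[0,0,0,0,0,0,0],[0,0,0,0,0,0,0],[0,0,0,0,0,0,0]]'|head -1; python3 fit.py
```

```text
t: 13.3
t: 14.1
ee_pos: [446.2, -70.2, 383.9]
tcp_rot: [[-0.001, 1.0, 0.001], [1.0, 0.001, 0.0], [0.0, 0.001, -1.0]]
force: [0.1, 1.3, -0.0]
gripper_width: -0.001
grip_force: 0.0
t: 14.9
[445.43 -70.7  383.93] 0.001755571916215512 [-0.  1.  0.]
101.23353893084399 [563.68  26.03  -0.11  36.64  19.63  29.09  39.88  49.59  61.02  62.03] [[384.0, 91.5], [385.1, 117.3], [408.6, 127.3], [422.4, 148.5], [422.8, 174.6], [388.0, 214.4], [362.4, 219.4]]
axis [[519.04 -14.37 250.  ]] btn [[464.5 -71.8 241. ]]
[[318.86 316.99]
 [135.72 485.1 ]]
```

View pics/fit.png

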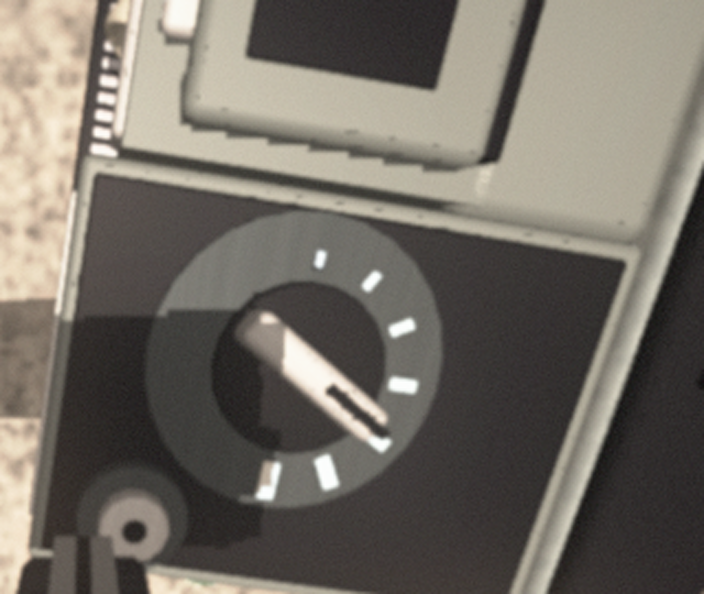

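The view shows the lid shut and the dark-lined pointer end at (385,425), lined up with mark 5 at (378,442). The refit printed above is invalid because that mark is hidden, so I keep the earlier pose. Next is the button.

```bash
python3 -c "
from h import *
d=optics.read_camera('wrist');p=np.array([567.985,4.52,-.1379])
for a in (1.92,2.094,2.2): print(a,(proj(d,M(p,[[-40+28*np.sin(a),-45+28*np.cos(a),250],[-40-28*np.sin(a),-45-28*np.cos(a),250]]))-[240,0]+.5)*2.2)"
python3 -m inch '[[0,0.7,-0.6,0,0,0,0],[0,0.7,-0.7,0,0,0,0],[0,0.7,-0.6,-1,0,0,0],[0,0,0,-1.5,0,0,0],[0,0,0,-1.5,0,0,0],[0,0,0,-1.2,0,0,0],[0,0,0,-0.8,0,0,0],[0,0,0,0,0,0,0]]'; python3 -m inch '[[0,0,0,-0.2,0,0,0],[0,0,0,-0.2,0,0,0],[0,0,0,-0.2,0,0,0],[0,0,0,-0.2,0,0,0],[0,0,0,-0.2,0,0,0],[0,0,0,-0.2,0,0,0],[0,0,0,0,0,0,0],[0,0,0,0,0,0,0]]'
```

```text
1.92 [[394.87188424 422.65414256]
 [247.44698799 340.00101611]]
2.094 [[385.1497442  434.96125658]
 [256.86165023 326.67206911]]
2.2 [[378.34743356 441.65978706]
 [263.66200767 319.30460864]]
t: 15.8
ee_pos: [466.1, -90.0, 322.5]
tcp_rot: [[-0.001, 1.0, -0.003], [1.0, 0.001, 0.001], [0.001, -0.003, -1.0]]
force: [-0.5, -0.8, -0.2]
gripper_width: 0.002
grip_force: 0.0
t: 16.6
ee_pos: [466.5, -89.7, 312.1]
tcp_rot: [[-0.001, 1.0, 0.0], [1.0, 0.001, -0.0], [-0.0, 0.0, -1.0]]
force: [-1.3, 0.3, 2.2]
gripper_width: 0.001
grip_force: 1.2
```

```bash
python3 -m inch '[[0,0,0,-0.1,0,0,0],[0,0,0,-0.1,0,0,0],[0,0,0,-0.1,0,0,0],[0,0,0,-0.1,0,0,0],[0,0,0,0,0,0,0],[0,0,0,0,0,0,0],[0,0,0,0,0,0,0],[0,0,0,0,0,0,0]]'|sed -n '2p;4p';  python3 -m inch '[[0,0,0,-0.1,0,0,0],[0,0,0,-0.1,0,0,0],[0,0,0,0,0,0,0],[0,0,0,0,0,0,0],[0,0,0,0,0,0,0],[0,0,0,0,0,0,0],[0,0,0,0,0,0,0],[0,0,0,0,0,0,0]]'|sed -n '2p;4p'
```

```text
ee_pos: [466.5, -89.7, 308.6]
force: [-2.5, -0.7, 9.5]
ee_pos: [466.6, -89.6, 308.3]
force: [-6.6, 0.3, 25.5]
```

```bash
python3 -m inch '[[0,0,0,0.5,0,0,0],[0,0,0,1,0,0,0],[0,0,0,2,0,0,0],[0,0,0,2,0,0,0],[0,-0.5,0.5,1.5,0,0,0],[0,-0.6,0.5,0,0,0,0],[0,-0.6,0.5,0,0,0,0],[0,-0.5,0.5,0,0,0,0]]';python3 -m inch '[[0,0,0,0,0,0,0],[0,0,0,0,0,0,0],[0,0,0,0,0,0,0],[0,0,0,0,0,0,0],[0,0,0,0,0,0,0],[0,0,0,0,0,0,0],[0,0,0,0,0,0,0],[0,0,0,0,0,0,0]]'|head -1; python3 - <<'E'
from h import *
import cv2
d=optics.read_camera("wrist"); cv2.imwrite("pics/w9.png",cv2.resize(d["pixels"][:,:,::-1],(800,600),interpolation=cv2.INTER_CUBIC))
E
```

```text
t: 19.0
ee_pos: [443.2, -69.3, 375.0]
tcp_rot: [[-0.001, 1.0, -0.002], [1.0, 0.001, 0.0], [0.0, -0.002, -1.0]]
force: [-0.4, -0.9, 0.5]
gripper_width: 0.003
grip_force: 0.0
t: 19.8
```

View pics/w9.png

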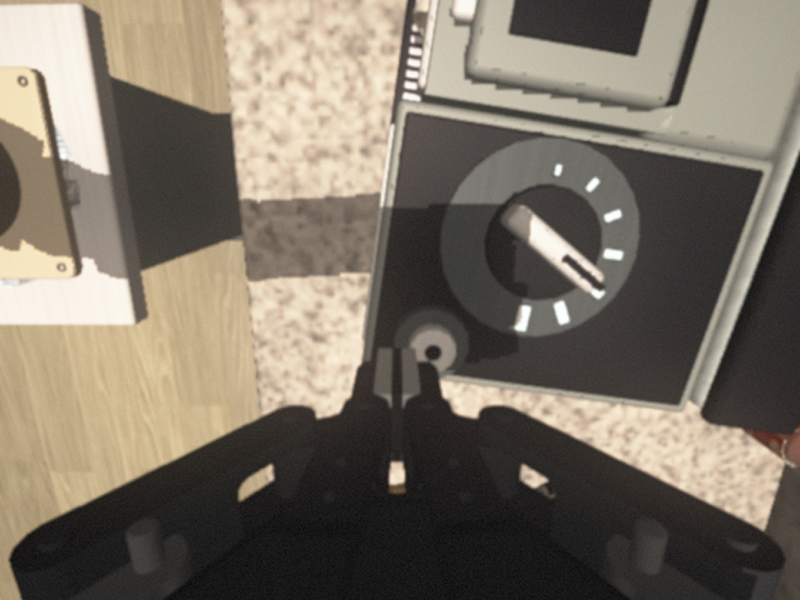

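The lid is shut, the pointer at (600,285) is on mark 5, the button at (432,352) has been let go, and nothing is being touched.

```bash
python3 -c "
from station import arm
print(arm.job_done())"
```

```text
the job is handed in; nothing more can be done
None
```

The job is handed in: the lid was pushed shut, the selector turned to the fifth mark, then the brew button pressed fully down and let go, in about 20 s of the 64 s allowed, with nothing else knowingly touched.

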